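# Clamp and lock the thermal cycler's lid

### The job

The thermal cycler on the bench is loaded and its lid is shut. Clamp the lid down: turn the knob on the lid clockwise until you feel it bite on the tubes (it suddenly gets much stiffer), then give it an eighth of a turn more. Then lock the lid by nudging the steel lock slide beside it, by its ridge, towards the lid until it clicks over fully home; leave the power slide, the tube rack and tube strip on the deck and the other things alone.

Things in the scene. Friction and masses are not known exactly. Their poses are not given: they have to be found in the camera images.
- cycler: white thermal cycler, fixed on the bench, 300 mm deep (x) by 400 mm wide (y), deck 120 mm high. Origin: underside centre; x to its rear, y to its left. The shut lid (220 x 195 mm, 42 mm above the deck, right edge at y -15 mm) covers the left; the grey control deck is on the right. A steel keeper bridge, 17 mm high, stands at the lid's right edge (y -28 to -14 mm), ahead of the lock slide
- knob_grip (a point): the point to grip the black lid knob: on its upright turning axis (cycler x 0, y 85 mm), 200 mm above the table. Knob: a round skirt 54 mm across, its top 18 mm below this point, and on it an upright bar 48 mm long, 14 mm thick, from the skirt to 11 mm above this point. The bar runs 0.9 rad anticlockwise (from above) of this point's own x axis; the point turns with the knob
- lid_knob (a joint): turn of the lid knob in rad, counted from fully slack; grows clockwise seen from above (tightening), range 0 to 2.6. It turns freely at first (0.03 N m); somewhere 0.3 to 0.75 rad on from its start the pressure plate under the lid bites on the tubes and the torque rises at once to about 0.33 N m and stays so. It does not spring back when let go
- lock_ridge (a point): middle of the top of the lid lock's ridge, 6 mm above the deck; axes as the cycler's. The steel slide lies in a pocket 38 mm wide in the control deck: a plate 28 (x) by 34 mm (y), only 1 mm proud of the deck, with one ridge across its middle, 24 mm long (x) and 5 mm thick (y), and a 12 mm wide tongue towards the lid. It slides along the cycler's +y, towards the lid
- lock_slide (a joint): travel of the lock slide in m: 0 unlocked (start), 0.012 locked, fully home with its tongue in the keeper. A sprung detent holds it at either end: it takes about 5 N to push over the hump half-way, then it snaps on by itself; let go short of half-way it springs back.
- power_slide (a joint): travel of the power slide in m, to be left alone: 0 is on (start), 0.012 off. A small grey plastic slide (14 x 14 mm, two 4 mm high ridges) near the front edge of the control deck.
- power_ridge (a point): top middle of the power slide, between its two ridges
- pcr_rack: small blue rack of PCR tubes, loose, standing on the rear right of the control deck, 50 mm (its x) by 85 mm (its y), 30 mm high with the tubes; origin at the centre of its underside; bystander, leave alone
- tube_strip: strip of eight clear PCR tubes, loose, lying on its side on the control deck between the display and the lid, in front of the lock slide, 72 mm long (its x), 20 mm wide, 7 mm high; origin at the middle of its underside; bystander, leave alone
- tip_box: pipette tip box, loose on the bench at the left, 85 x 125 mm, 61 mm high; bystander
- beaker: glass beaker, loose on the bench at the left, 70 mm across, 90 mm high; bystander
- reagent: amber reagent bottle, loose on the bench at the left, 64 mm across, 140 mm high; bystander
- tube_rack: white rack of tubes, loose on the bench at the right, 75 x 200 mm, 57 mm high; bystander
- timer: bench timer, loose on the bench at the right, 70 x 65 mm, 20 mm high; bystander

How it is judged (in metres and radians):
On the way, in this order (a step that is already met when the one before it is completed fails the run):
1. the lid knob is turned an eighth of a turn (30 to 60 degrees) beyond the point where it bites, the lock still open (value of joint lid_knob between 1.27 and 1.8 rad and value of joint lock_slide below 0.004 m), for 0.2 s.
2. the lock slide is over its detent and fully home (value of joint lock_slide above 0.0105 m), for 0.2 s.
At the end, for the whole second after the job is handed in: The lid knob stands 30 to 60 degrees (about an eighth of a turn) beyond the point where it bit, the lock slide is home at its locked end (within 1.5 mm), and the power slide is still on (within 4 mm) (value of joint lid_knob between 1.27 and 1.8 rad and value of joint lock_slide above 0.0105 m and value of joint power_slide below 0.004 m); the robot touches nothing.
It fails at once if the power slide is pushed (more than 4 mm) (value of joint power_slide above 0.004 m).
It fails at once if the lid knob is overtightened (more than about a quarter turn beyond the bite) (value of joint lid_knob above 2.2 rad).
It fails at once if the tube rack or the tube strip on the deck is shifted more than 20 mm, or the rack is tipped (distance of any of pcr_rack, tube_strip from where it was at the start of the episode above 0.02 m or angle between pcr_rack's own z axis and vertical above 0.3 rad).
It fails at once if another bystander is shifted more than 30 mm (distance of any of tip_box, beaker, reagent, tube_rack, timer from where it was at the start of the episode above 0.03 m).
It also fails if it takes over 61 s, if anything falls off the work surface, if the arm or the gripper's body presses on something with over 40 N, if the wrist force passes 120 N, or if a joint passes its speed limit or range.

### The arm

A 7-joint arm with a two-finger parallel gripper is mounted at the origin on the work surface. World frame = base frame: x ahead of the robot, y to its left, z up, the work surface at z = 0. Lengths are in mm, angles in rad, forces in N, time in s.
With the tool pointing down it reaches from about 400 to 875 mm from the base axis. Payload 4.4 kg.
Tool frame: the origin (TCP) lies midway between the tips of the shut fingers; the grasp point (between the pads) lies 19 mm behind it (ctrl.pinch_z is the distance from the TCP to the grasp point, in mm); z points along the fingers, y is the line along which they close (so a half turn about z gives the same grasp; the last joint's range is limited). The gripper opens to 85 mm and grips with 20 to 120 N. Pads are 22 mm wide; open, the fingers measure 114 mm over their backs; the gripper's body (76 mm by 85 mm) begins 54 mm behind the grasp point. The pads swing forward as they close: fully open they stand 13 mm farther back than shut.
Start: joints at [-1.234, 0.628, 0.038, 1.517, -0.027, 0.996, -0.02], TCP at [254.775, 598.003, 231.313] pointing down, gripper open.
Joint ranges: [-3.06, 3.06], [-0.37, 2.12], [-1.25, 1.32], [0.18, 2.47], [-1.1, 4.24], [0.23, 1.98], [-2.94, 2.94]. Speed limits (rad/s): [2.57, 2.57, 3.14, 3.14, 3.14, 3.14, 3.14].

### API

Orientations are given as [roll, pitch, yaw] about the fixed x, y, z axes, in that order (R = Rz(yaw) Ry(pitch) Rx(roll)).
In Python, from cell import read_state, cams, order, ctrl gives the robot as it stands.
- The arm moves only by the tool move_arm, never from a script. Its argument "targets" is text: rows parted by semicolons, each of 7 numbers parted by spaces: the gripper's target within -1 to 1 (fully open at 1, half-way at 0, shut at -1), then the shift along the tool's x, y, z in cm, then the turn, a rotation vector about the tool's x, y, z in degrees. A call has 1 to 5 rows; each row shifts and turns the commanded pose from where the row before left it, along the tool's axes as they then stand; what a row does not reach is not made up. A row lasts 1/12 s, in which the tool goes at most 41.7 mm and 7.16 degrees, less where a joint would pass 70% of its speed; a pose out of reach is approached as far as the arm can. A call with a gripper value outside its range is refused whole. The fingers move at their own pace and stop on an object; the grip force is fixed at half the most. Time passes only in rows, so rows that do not move let the fingers close. It gives the time, the measured TCP pose, the force, the opening and the grip force at its end, in the units of the state.
- read_state(): the state, without advancing time (a new reading comes with each control period).
- cams.get_image(name): name is "side" or "top"; returns a dict with "color" (400x640x3 uint8, red, green, blue), "fovy" (degrees; the focal length in pixels is half the picture's height over the tangent of half this angle, whatever the lens; pixels are square), "cx", "cy" (the principal point, pixels), "rvec" (rotation vector, rad) and "tvec" (3), from world to camera coordinates, as OpenCV has them. Camera axes: x right, y down, z forward; pixel columns grow to the right and rows downward; lengths in mm; the calibration is good to about 2 mm. A picture is of the moment at which its call begins. There is no depth.
- order.finish_job(): hands the job in; it is judged then, once.
The state is a dict: "clock": time; "qpos": joint angles; "qd": joint speeds; "tau": joint torques, N m; "eef_pos": TCP position; "tool_rot": TCP orientation; "force": force on the tool from outside, world axes, zero at the start; "torque": the same for the moment, N m; "width": finger opening in mm; "gripper_force": force on a finger pad.
Only numpy, scipy, OpenCV 4.12 (cv2) and the standard library are available. Lean on these libraries where they do the work, as an engineer would, in place of code of your own. Each camera call takes 0.05 s, during which the arm holds its last target. There are 200 camera calls.

## Working session

There is one attempt and no reset: what is moved stays moved. The work goes in short steps, Python scripts to look and compute and a tool call to move; the robot and the scene stay as the last step left them, time stands still between calls to the robot, and variables do not carry over. Pictures are saved under pics/ and viewed, at most 10 in all, crops included, and the job is handed in when it is done.

Besides the shell and the picture viewer there is one more tool, called after "Request:" by a JSON object that holds its "name" and its "arguments", one argument or row to a line. move_arm: Moves the arm, as the interface text tells. Its arguments: {"type":"object","properties":{"targets":{"type":"string"}},"required":["targets"]}

```bash
ls; mkdir -p pics; python3 - <<'E'
from cell import read_state,cams,ctrl
import cv2
print(read_state(),ctrl.pinch_z)
for n in("top","side"):
    d=cams.get_image(n); cv2.imwrite(f"pics/{n}0.png",d["color"][:,:,::-1]); print({k:v for k,v in d.items() if k!="color"})
E
```

```text
pics
{'clock': 0.0, 'qpos': array([-1.23380629,  0.62938334,  0.0384238 ,  1.51838187, -0.02695758,
        0.99632566, -0.01998907]), 'qd': array([ 0.00028841,  0.00114033,  0.00210666,  0.00138153, -0.00059968,
       -0.0001876 , -0.00218174]), 'tau': array([-4.31526132e-05, -5.63401330e+01,  1.22662313e+00, -1.93436676e+01,
        1.12285389e-02,  1.05787799e-02,  7.01857601e-06]), 'eef_pos': array([254.51366821, 597.39656061, 230.36024722]), 'tool_rot': array([-3.13961272e+00,  5.35019030e-05,  2.73885106e+00]), 'force': array([ 0.01645263,  0.34325342, -0.04943497]), 'torque': array([ 0.02682035, -0.00383773, -0.02629086]), 'gripper_force': 0.0, 'width': 85.28085637318198} 18.700000000000003
{'fovy': 51.03365370084566, 'cx': 321.5522836428039, 'cy': 194.86190372689893, 'rvec': array([ 2.14102984, -2.17668621,  0.15570384]), 'tvec': array([ -24.75604783,  567.44733187, 1680.24750192])}
{'fovy': 45.562919829115174, 'cx': 324.258192906521, 'cy': 201.81116112750223, 'rvec': array([ 2.38621842, -0.38687388,  0.14313685]), 'tvec': array([-522.60997962,  210.27032167, 1533.35032757])}
```

View pics/top0.png

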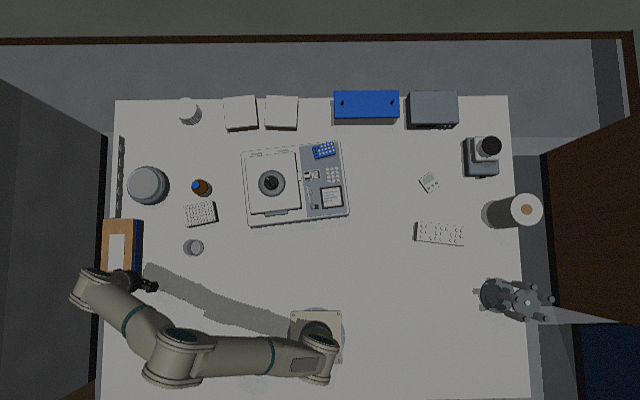

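View pics/side0.png

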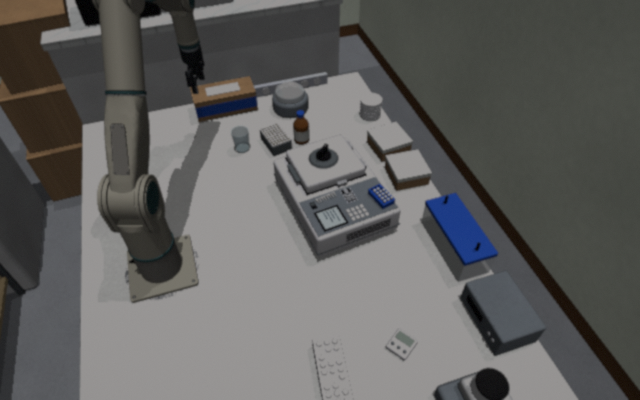

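The top view shows the cycler at about (295,183), its knob at (271,183) and the lock slide at about (312,175). In the side view the knob is at (323,152). I'll enlarge both.

```bash
cat > h.py <<'E'
import numpy as np,cv2
from cell import read_state,cams
def cam(d):
    h=d["color"].shape[0]; f=h/2/np.tan(np.radians(d["fovy"]/2))
    K=np.array([[f,0,d["cx"]],[0,f,d["cy"]],[0,0,1]]); R=cv2.Rodrigues(np.array(d["rvec"]))[0]; t=np.array(d["tvec"]).reshape(3)
    return K,R,t
def plane(d,uv,z):
    K,R,t=cam(d); c=-R.T@t
    r=(R.T@np.linalg.inv(K)@np.c_[np.atleast_2d(uv),np.ones(len(np.atleast_2d(uv)))].T).T
    return c+r*((z-c[2])/r[:,2])[:,None]
def proj(d,P):
    K,R,t=cam(d); p=(K@(R@np.atleast_2d(P).T+t[:,None])).T
    return p[:,:2]/p[:,2:]
def tri(ds,uvs):
    A=np.zeros((3,3));b=np.zeros(3)
    for d,uv in zip(ds,uvs):
        K,R,t=cam(d);c=-R.T@t;r=R.T@np.linalg.inv(K)@np.r_[uv,1];r/=np.linalg.norm(r)
        M=np.eye(3)-np.outer(r,r);A+=M;b+=M@c
    return np.linalg.solve(A,b)
E
python3 - <<'E'
from h import *
for n,(x0,y0,x1,y1) in dict(top=(235,132,355,232),side=(265,125,405,265)).items():
    # average several pictures to cut noise
    ds=[cams.get_image(n) for _ in range(4)]
    im=np.mean([d["color"] for d in ds],0)
    np.save(n+".npy",im)
    s=6 if n=="top" else 4.2
    cv2.imwrite(f"pics/{n}1.png",cv2.resize(np.clip(im[y0:y1,x0:x1,::-1]*1.3,0,255).astype(np.uint8),None,fx=s,fy=s,interpolation=cv2.INTER_CUBIC))
E
```

```text
(no output)
```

View pics/top1.png

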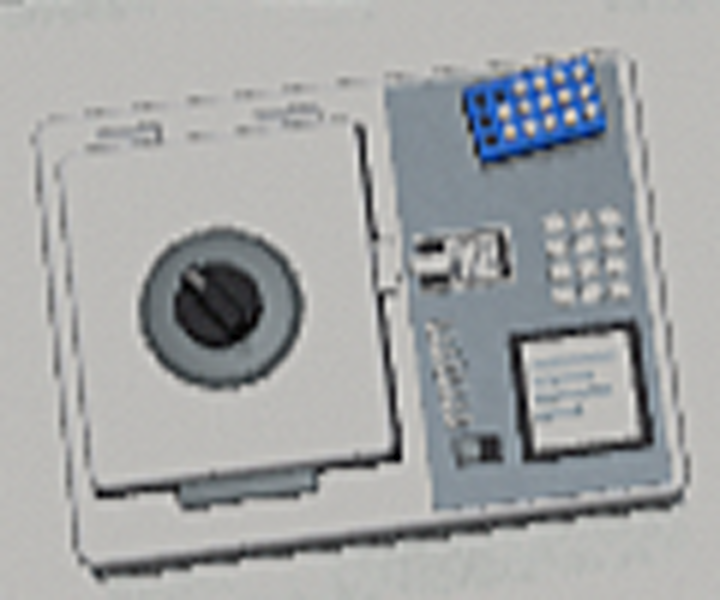

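View pics/side1.png

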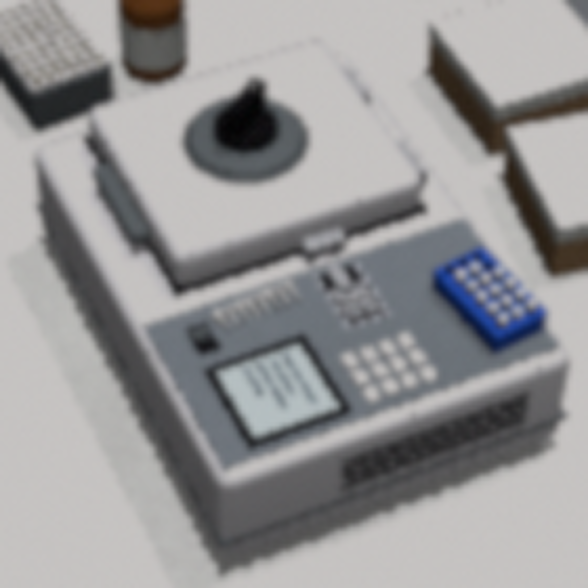

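The top crop shows the knob centre at about crop (220,306), its bar running from (190,268) to (245,335), and the lock plate spanning x 450-505 at y 257. The power slide is at (480,448) and the tube strip at about (447,375). Next I'll measure these.

```bash
python3 - <<'E'
from h import *
dt=cams.get_image("top");ds=cams.get_image("side")
T=np.load("top.npy").astype(np.float32);S=np.load("side.npy").astype(np.float32)
t2=lambda x,y:np.array([235+(x+.5)/6-.5,132+(y+.5)/6-.5])
s2=lambda x,y:np.array([265+(x+.5)/4.2-.5,125+(y+.5)/4.2-.5])
np.set_printoptions(precision=1,suppress=True)
# knob disc/skirt
g=T.mean(2)
def blob(im,thr,box):
    m=np.zeros(im.shape,np.uint8);x0,y0,x1,y1=box;m[y0:y1,x0:x1]=im[y0:y1,x0:x1]<thr
    c=max(cv2.findContours(m,cv2.RETR_EXTERNAL,cv2.CHAIN_APPROX_NONE)[0],key=cv2.contourArea);return c
for thr,z in((130,162),(60,182)):
    c=blob(g,thr,(255,165,290,202));e=cv2.fitEllipse(c);print("top",thr,e,plane(dt,e[0],z))
for thr,z in((130,162),):
    c=blob(S.mean(2),thr,(305,140,342,172));e=cv2.fitEllipse(c);print("side",thr,e,plane(ds,e[0],z))
# grey/blue-ish deck quad edges from crop readings, deck z=120
q=[t2(*p) for p in((38,125),(630,55),(685,490),(80,562))]
print("outline z120",plane(dt,q,120))
p=plane(dt,[t2(387,88),t2(435,508)],120);print("panel left edge yaw",np.degrees(np.arctan2(*(p[0]-p[1])[[1,0]])),p)
print("bar",plane(dt,[t2(190,268),t2(245,335)],208))
print("slide top",plane(dt,[t2(477,257),t2(450,260),t2(505,254)],124))
print("slide side",plane(ds,[s2(352,295)],124))
print("strip",plane(dt,[t2(435,322),t2(462,428)],124),"power",plane(dt,[t2(480,448)],123))
# large crop of slide in both views
a=cv2.resize(np.clip(T[165:190,298:326,::-1]*1.3,0,255).astype(np.uint8),(392,350),interpolation=cv2.INTER_LINEAR)
b=cv2.resize(np.clip(S[180:208,332:364,::-1]*1.3,0,255).astype(np.uint8),(400,350),interpolation=cv2.INTER_LINEAR)
cv2.imwrite("pics/z.png",np.hstack([a,b]))
E
```

```text
top 130 ((271.40130615234375, 182.9327392578125), (26.46245574951172, 27.144746780395508), 78.20352935791016) [[599.3 157.8 162. ]]
top 60 ((270.9298095703125, 182.6217041015625), (13.200594902038574, 13.943761825561523), 80.66521453857422) [[597.3 157.4 182. ]]
side 130 ((323.20904541015625, 156.99258422851562), (23.555431365966797, 29.3856143951416), 81.66773986816406) [[601.  161.7 162. ]]
outline z120 [[ 730.   282.2  120. ]
 [ 771.7 -108.4  120. ]
 [ 482.4 -137.3  120. ]
 [ 442.3  253.   120. ]]
panel left edge yaw 5.773743830334057 [[751.6  52.6 120. ]
 [473.4  24.5 120. ]]
bar [[617.2 171.9 208. ]
 [574.8 138.1 208. ]]
slide top [[636.7  -5.1 124. ]
 [635.   12.5 124. ]
 [638.5 -23.4 124. ]]
slide side [[635.2   0.3 124. ]]
strip [[594.2  22.8 124. ]
 [524.6   6.3 124. ]] power [[511.5  -5.2 123. ]]
```

View pics/z.png

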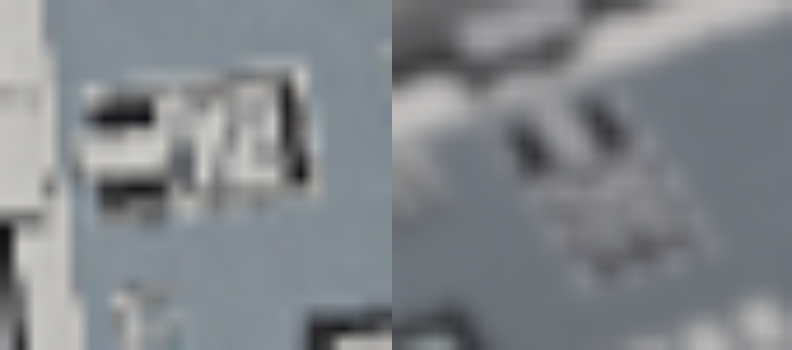

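Measurements:
- **Cycler:** yaw is about 0.101 rad and its centre is about (606.6, 72.4). That predicts the knob at (598,157), which matches the measured one.
- **Bar:** it lies at about 0.67 rad in world axes.
- **Ridge:** about (636.7, -5).

Now I'll plan the approach.

```bash
cat >> h.py <<'E'
from scipy.spatial.transform import Rotation as Ro
def plan(target,yaw,n,g=1,s=None):
    "rows for n steps to target (mm) with tool down at yaw"
    s=s or read_state(); p=np.array(s["eef_pos"],float); R=Ro.from_euler("xyz",s["tool_rot"])
    G=Ro.from_euler("xyz",[np.pi,0,yaw]); rv=(R.inv()*G).as_rotvec()/n; d=(np.array(target)-p)/n
    rows=[]
    for i in range(n):
        rows.append([g,*(R.inv().apply(d)/10),*np.degrees(rv)]); R=R*Ro.from_rotvec(rv)
    for i in range(0,n,5): print(";".join(f"{r[0]:g} "+" ".join(f"{v+0:.2f}" for v in r[1:4])+" "+" ".join(f"{v+0:.1f}" for v in r[4:]) for r in rows[i:i+5]))
E
python3 -c "
from h import *
plan([598.5,157.8,235],3.815,20)"
```

```text
1 -2.44 -1.35 -0.02 0.0 -0.0 -3.1;1 -2.37 -1.48 -0.02 0.0 -0.0 -3.1;1 -2.28 -1.61 -0.02 0.0 -0.0 -3.1;1 -2.19 -1.73 -0.02 0.0 -0.0 -3.1;1 -2.10 -1.84 -0.02 0.0 -0.0 -3.1
1 -2.00 -1.95 -0.02 0.0 -0.0 -3.1;1 -1.89 -2.06 -0.02 0.0 -0.0 -3.1;1 -1.78 -2.16 -0.02 0.0 -0.0 -3.1;1 -1.66 -2.25 -0.02 0.0 -0.0 -3.1;1 -1.53 -2.33 -0.02 0.0 -0.0 -3.1
1 -1.41 -2.41 -0.02 0.0 -0.0 -3.1;1 -1.27 -2.48 -0.02 0.0 -0.0 -3.1;1 -1.14 -2.55 -0.02 0.0 -0.0 -3.1;1 -1.00 -2.61 -0.02 0.0 -0.0 -3.1;1 -0.86 -2.66 -0.02 0.0 -0.0 -3.1
1 -0.71 -2.70 -0.02 0.0 -0.0 -3.1;1 -0.57 -2.73 -0.02 0.0 -0.0 -3.1;1 -0.42 -2.76 -0.02 0.0 -0.0 -3.1;1 -0.27 -2.78 -0.02 0.0 -0.0 -3.1;1 -0.12 -2.79 -0.02 0.0 -0.0 -3.1
```

Request:
{"name": "move_arm", "arguments": {
  "targets": "1 -2.4 -1.4 0 0 0 -3.1;1 -2.4 -1.5 0 0 0 -3.1;1 -2.3 -1.6 0 0 0 -3.1;1 -2.2 -1.7 0 0 0 -3.1;1 -2.1 -1.8 0 0 0 -3.1"
}}

```text
clock: 1.02
eef_pos: [341.5, 487.0, 231.4]
tool_rot: [3.141, 0.0, 3.012]
force: [0.5, -1.2, -0.8]
width: 85.5
gripper_force: 0.0
```

Request:
{"name": "move_arm", "arguments": {
  "targets": "1 -2 -2 0 0 0 -3.1;1 -1.9 -2.1 0 0 0 -3.1;1 -1.8 -2.2 0 0 0 -3.1;1 -1.7 -2.3 0 0 0 -3.1;1 -1.5 -2.3 0 0 0 -3.1"
}}

```text
clock: 1.43
eef_pos: [428.3, 375.3, 231.5]
tool_rot: [-3.142, 0.0, -3.001]
force: [1.5, 1.1, 0.7]
width: 85.3
gripper_force: 0.0
```

Request:
{"name": "move_arm", "arguments": {
  "targets": "1 -1.4 -2.4 0 0 0 -3.1;1 -1.3 -2.5 0 0 0 -3.1;1 -1.1 -2.5 0 0 0 -3.1;1 -1 -2.6 0 0 0 -3.1;1 -0.9 -2.7 0 0 0 -3.1"
}}

```text
clock: 1.85
eef_pos: [514.5, 266.1, 231.5]
tool_rot: [3.141, 0.0, -2.73]
force: [-0.3, 0.3, -0.7]
width: 85.2
gripper_force: 0.0
```

```bash
python3 -c "
from h import *
s=read_state();print(s['clock'],s['eef_pos'],s['tool_rot'],s['qpos'],s['force'])
plan([598.5,157.8,235],3.815,5)"
```

```text
1.85 [514.54522208 266.0543576  231.49666006] [ 3.14145182e+00  3.22443885e-04 -2.73004533e+00] [-0.40944237  0.52918599 -0.17805956  1.71730618  0.11384502  0.90483424
  1.34829062] [-0.27971522  0.29950755 -0.68786954]
1 -0.67 -2.66 -0.07 0.0 0.0 -3.0;1 -0.53 -2.69 -0.07 0.0 0.0 -3.0;1 -0.39 -2.71 -0.07 0.0 0.0 -3.0;1 -0.25 -2.73 -0.07 0.0 0.0 -3.0;1 -0.11 -2.74 -0.07 0.0 0.0 -3.0
```

Request:
{"name": "move_arm", "arguments": {
  "targets": "1 -0.7 -2.7 -0.1 0 0 -3;1 -0.5 -2.7 -0.1 0 0 -3;1 -0.4 -2.7 -0.1 0 0 -3;1 -0.3 -2.7 0 0 0 -3;1 -0.1 -2.7 0 0 0 -3"
}}

```text
clock: 2.27
eef_pos: [598.6, 157.7, 234.5]
tool_rot: [-3.141, 0.0, -2.469]
force: [0.2, -0.6, -0.5]
width: 85.1
gripper_force: 0.0
```

Request:
{"name": "move_arm", "arguments": {
  "targets": "1 0 0 0 0 0 0;1 0 0 0 0 0 0;1 0 0 0 0 0 0"
}}

```text
clock: 2.52
eef_pos: [597.3, 159.5, 234.2]
tool_rot: [3.141, -0.0, -2.471]
force: [0.3, 0.1, 0.0]
width: 85.3
gripper_force: 0.0
```

```bash
python3 - <<'E'
from h import *
s=read_state();print(s['clock'],s['eef_pos'],s['tool_rot'],s['qpos'][6],s['force'],s['torque'])
d=cams.get_image("side")
a=cv2.resize(np.clip(d["color"][115:185,290:370,::-1]*1.3,0,255).astype(np.uint8),None,fx=6,fy=6,interpolation=cv2.INTER_CUBIC)
cv2.imwrite("pics/k.png",a)
plan([598.5,157.8,187],3.815,5)
E
```

```text
2.5167 [597.30353627 159.51643024 234.2142331 ] [ 3.14062720e+00 -3.68320373e-06 -2.47146107e+00] 1.7904046215197802 [0.32360676 0.11651203 0.03886438] [ 0.0046062  -0.03474094 -0.01656584]
1 0.01 -0.06 0.95 0.0 0.0 -0.0;1 0.01 -0.06 0.95 0.0 0.0 -0.0;1 0.01 -0.06 0.95 0.0 0.0 -0.0;1 0.01 -0.06 0.95 0.0 0.0 -0.0;1 0.01 -0.06 0.95 0.0 0.0 -0.0
```

View pics/k.png

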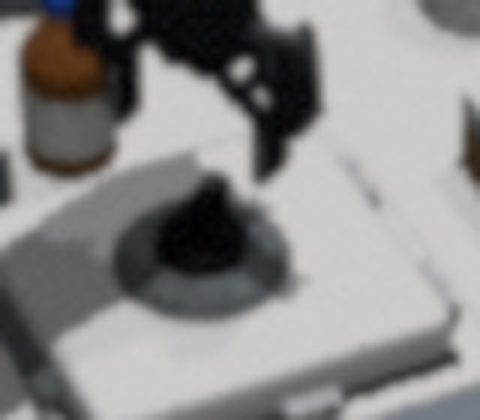

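The side picture shows the fingers at (115,100) and (265,180), straddling the bar, whose top is at (215,180). I'll go down and close.

Request:
{"name": "move_arm", "arguments": {
  "targets": "1 0 0 0.9 0 0 0;1 0 0 0.9 0 0 0;1 0 -0.1 0.9 0 0 0;1 0 -0.1 0.9 0 0 0;1 0 0 0.9 0 0 0"
}}

```text
clock: 2.98
eef_pos: [598.6, 157.3, 187.9]
tool_rot: [3.141, -0.001, -2.471]
force: [1.1, 0.4, 0.4]
width: 85.6
gripper_force: 0.0
```

Request:
{"name": "move_arm", "arguments": {
  "targets": "-1 0 0 0 0 0 0;-1 0 0 0 0 0 0;-1 0 0 0 0 0 0;-1 0 0 0 0 0 0;-1 0 0 0 0 0 0"
}}

```text
clock: 3.4
eef_pos: [599.3, 157.6, 189.9]
tool_rot: [-3.141, 0.001, -2.471]
force: [-0.2, 0.6, 0.4]
width: 25.4
gripper_force: 0.0
```

Request:
{"name": "move_arm", "arguments": {
  "targets": "-1 0 0 0 0 0 0;-1 0 0 0 0 0 0;-1 0 0 0 0 0 0;-1 0 0 0 0 0 0;-1 0 0 0 0 0 0"
}}

```text
clock: 3.82
eef_pos: [599.1, 158.3, 190.0]
tool_rot: [3.141, 0.001, -2.471]
force: [-1.1, 2.5, 5.6]
width: 12.9
gripper_force: 60.7
```

```bash
python3 - <<'E'
from h import *
s=read_state();print(s)
E
```

```text
{'clock': 3.8167, 'qpos': array([-0.16060738,  0.63643973, -0.23226937,  1.646821  ,  0.17762893,
        0.87786347,  1.77911286]), 'qd': array([ 1.93039140e-03,  1.37880830e-04, -1.47684891e-03,  5.07265753e-04,
        1.68276773e-05,  1.43509881e-03,  7.05037254e-04]), 'tau': array([ 1.45820439e+00, -5.13113129e+01, -8.13200623e-01, -1.65051484e+01,
        7.41631854e-01, -2.03820071e-01,  2.23996583e-02]), 'eef_pos': array([599.10342573, 158.333903  , 190.00596556]), 'tool_rot': array([ 3.14115369e+00,  1.43305217e-03, -2.47067626e+00]), 'force': array([-1.06625678,  2.54059009,  5.638416  ]), 'torque': array([ 0.48453086,  0.36250798, -0.03301325]), 'gripper_force': 60.74084937572479, 'width': 12.9149940875889}
```

Request:
{"name": "move_arm", "arguments": {
  "targets": "-1 0 0 0 0 0 4;-1 0 0 0 0 0 4;-1 0 0 0 0 0 4;-1 0 0 0 0 0 0;-1 0 0 0 0 0 0"
}}

```text
clock: 4.23
eef_pos: [599.0, 158.5, 190.0]
tool_rot: [3.141, 0.001, -2.68]
force: [-2.8, 2.6, 6.1]
width: 12.9
gripper_force: 60.8
```

```bash
cat > r.py <<'E'
from h import *
s=read_state();y=s['tool_rot'][2];print(s['clock'],'yaw',round(y,3),'turned',round(np.degrees((-2.471-y)%(2*np.pi)),1),'tau7',s['tau'][6].round(3),'tq',s['torque'].round(3),'F',s['force'].round(1),s['eef_pos'].round(1))
E
python3 r.py
```

```text
4.2333 yaw -2.68 turned 12.0 tau7 -0.035 tq [ 0.546  0.369 -0.047] F [-2.8  2.6  6.1] [599.  158.5 190. ]
```

Request:
{"name": "move_arm", "arguments": {
  "targets": "-1 0 0 0 0 0 2;-1 0 0 0 0 0 2;-1 0 0 0 0 0 0"
}}

```text
clock: 4.48
eef_pos: [598.9, 158.6, 190.0]
tool_rot: [3.141, 0.001, -2.751]
force: [-2.2, 3.1, 5.1]
width: 12.9
gripper_force: 60.8
```

```bash
python3 r.py
```

```text
4.4833 yaw -2.751 turned 16.0 tau7 -0.224 tq [ 0.582  0.445 -0.044] F [-2.2  3.1  5.1] [598.9 158.6 190. ]
```

Request:
{"name": "move_arm", "arguments": {
  "targets": "-1 0 0 0 0 0 2;-1 0 0 0 0 0 2;-1 0 0 0 0 0 0"
}}

```text
clock: 4.73
eef_pos: [598.9, 158.6, 190.0]
tool_rot: [3.14, 0.001, -2.821]
force: [-2.5, 2.4, 5.3]
width: 12.9
gripper_force: 60.8
```

```bash
python3 r.py
```

```text
4.7333 yaw -2.821 turned 20.0 tau7 -0.224 tq [ 0.609  0.346 -0.027] F [-2.5  2.4  5.3] [598.9 158.6 190. ]
```

Request:
{"name": "move_arm", "arguments": {
  "targets": "-1 0 0 0 0 0 2;-1 0 0 0 0 0 2;-1 0 0 0 0 0 0"
}}

```text
clock: 4.98
eef_pos: [598.9, 158.7, 190.0]
tool_rot: [3.14, 0.001, -2.891]
force: [-2.0, 3.3, 6.0]
width: 12.7
gripper_force: 60.8
```

```bash
python3 r.py
```

```text
4.9833 yaw -2.891 turned 24.0 tau7 -0.224 tq [ 0.598  0.454 -0.045] F [-2.   3.3  6. ] [598.9 158.7 190. ]
```

Request:
{"name": "move_arm", "arguments": {
  "targets": "-1 0 0 0 0 0 2;-1 0 0 0 0 0 2;-1 0 0 0 0 0 0"
}}

```text
clock: 5.23
eef_pos: [598.8, 158.8, 190.0]
tool_rot: [3.14, 0.001, -2.96]
force: [-2.6, 3.0, 5.9]
width: 13.1
gripper_force: 60.9
```

```bash
python3 r.py
```

```text
5.2333 yaw -2.96 turned 28.0 tau7 -0.311 tq [0.662 0.405 0.103] F [-2.6  3.   5.9] [598.8 158.8 190. ]
```

Request:
{"name": "move_arm", "arguments": {
  "targets": "-1 0 0 0 0 0 2;-1 0 0 0 0 0 2;-1 0 0 0 0 0 0"
}}

```text
clock: 5.48
eef_pos: [598.9, 158.9, 190.0]
tool_rot: [3.14, 0.001, -3.029]
force: [-2.8, 2.9, 6.0]
width: 12.7
gripper_force: 61.1
```

```bash
python3 r.py
```

```text
5.4833 yaw -3.029 turned 32.0 tau7 -0.459 tq [0.683 0.379 0.238] F [-2.8  2.9  6. ] [598.9 158.9 190. ]
```

Request:
{"name": "move_arm", "arguments": {
  "targets": "-1 0 0 0 0 0 2;-1 0 0 0 0 0 2;-1 0 0 0 0 0 0"
}}

```text
clock: 5.73
eef_pos: [598.9, 159.0, 190.0]
tool_rot: [3.14, 0.001, -3.099]
force: [-3.0, 3.1, 5.6]
width: 12.5
gripper_force: 61.2
```

```bash
python3 r.py
```

```text
5.7333 yaw -3.099 turned 36.0 tau7 -0.493 tq [0.755 0.355 0.229] F [-3.   3.1  5.6] [598.9 159.  190. ]
```

The torque rises from about 26° of turn and levels off at +0.28 N m by 31°, so it has bitten at about 26° with about 5° of wind-up in the fingers. Aiming for 75° of gripper turn needs another 39°.

Request:
{"name": "move_arm", "arguments": {
  "targets": "-1 0 0 0 0 0 4;-1 0 0 0 0 0 4;-1 0 0 0 0 0 4;-1 0 0 0 0 0 4;-1 0 0 0 0 0 4"
}}

```text
clock: 6.15
eef_pos: [598.9, 159.3, 190.0]
tool_rot: [3.139, 0.0, 2.834]
force: [-1.9, 3.7, 4.5]
width: 12.8
gripper_force: 61.5
```

```bash
python3 r.py
```

```text
6.15 yaw 2.834 turned 56.0 tau7 0.31 tq [0.782 0.292 0.442] F [-1.9  3.7  4.5] [598.9 159.3 190. ]
```

Request:
{"name": "move_arm", "arguments": {
  "targets": "-1 0 0 0 0 0 4;-1 0 0 0 0 0 4;-1 0 0 0 0 0 4;-1 0 0 0 0 0 4;-1 0 0 0 0 0 3"
}}

```text
clock: 6.57
eef_pos: [599.1, 159.6, 190.0]
tool_rot: [3.139, -0.0, 2.503]
force: [-1.1, 4.0, 5.0]
width: 12.9
gripper_force: 61.5
```

Request:
{"name": "move_arm", "arguments": {
  "targets": "-1 0 0 0 0 0 0;-1 0 0 0 0 0 0;-1 0 0 0 0 0 0;-1 0 0 0 0 0 0"
}}

```text
clock: 6.9
eef_pos: [599.1, 159.6, 190.0]
tool_rot: [3.139, -0.001, 2.506]
force: [-1.5, 3.0, 5.5]
width: 12.8
gripper_force: 61.2
```

```bash
python3 r.py
```

```text
6.9 yaw 2.506 turned 74.9 tau7 -0.274 tq [0.869 0.197 0.323] F [-1.5  3.   5.5] [599.1 159.6 190. ]
```

Request:
{"name": "move_arm", "arguments": {
  "targets": "-1 0 0 0 0 0 -2;-1 0 0 0 0 0 -2;1 0 0 0 0 0 0;1 0 0 0 0 0 0;1 0 0 0 0 0 0"
}}

```text
clock: 7.32
eef_pos: [598.9, 156.3, 188.9]
tool_rot: [-3.14, 0.0, 2.571]
force: [0.3, 0.1, -0.5]
width: 48.5
gripper_force: 0.0
```

Request:
{"name": "move_arm", "arguments": {
  "targets": "1 0 0 0 0 0 0;1 0 0 0 0 0 0;1 0 0 -1 0 0 0;1 0 0 -2 0 0 0;1 0 0 -3 0 0 0"
}}

```text
clock: 7.73
eef_pos: [597.3, 156.9, 248.1]
tool_rot: [-3.137, -0.003, 2.573]
force: [0.6, 0.9, -0.1]
width: 85.7
gripper_force: 0.0
```

```bash
python3 r.py; python3 - <<'E'
from h import *
# ridge at (636.7,-5); approach point: 30 mm behind (cycler -y), above
y=0.101; u=np.array([-np.sin(y),np.cos(y)])
print("push dir",u); plan([*(np.array([636.7,-5])-25*u),230],np.pi/2+y,10,-1)
E
```

```text
7.7333 yaw 2.573 turned 71.0 tau7 0.064 tq [ 0.006  0.012 -0.024] F [ 0.6  0.9 -0.1] [597.3 156.9 248.1]
push dir [-0.10082837  0.99490383]
-1 -1.36 -1.35 0.18 -0.0 -0.0 5.2;-1 -1.48 -1.22 0.18 -0.0 -0.0 5.2;-1 -1.58 -1.08 0.18 -0.0 -0.0 5.2;-1 -1.67 -0.93 0.18 -0.0 -0.0 5.2;-1 -1.75 -0.78 0.18 -0.0 -0.0 5.2
-1 -1.81 -0.62 0.18 -0.0 -0.0 5.2;-1 -1.86 -0.46 0.18 -0.0 -0.0 5.2;-1 -1.89 -0.29 0.18 -0.0 -0.0 5.2;-1 -1.91 -0.12 0.18 -0.0 -0.0 5.2;-1 -1.91 0.06 0.18 -0.0 -0.0 5.2
```

Request:
{"name": "move_arm", "arguments": {
  "targets": "1 -1.4 -1.4 0 0 0 5.2;-1 -1.5 -1.2 0 0 0 5.2;-1 -1.6 -1.1 0 0 0 5.2;-1 -1.7 -0.9 0 0 0 5.2;-1 -1.7 -0.8 0 0 0 5.2"
}}

```text
clock: 8.15
eef_pos: [620.7, 62.3, 250.3]
tool_rot: [3.141, 0.001, 2.114]
force: [0.3, 1.0, 0.0]
width: 38.9
gripper_force: 0.0
```

Request:
{"name": "move_arm", "arguments": {
  "targets": "-1 -1.8 -0.6 0 0 0 5.2;-1 -1.9 -0.5 0 0 0 5.2;-1 -1.9 -0.3 0 0 0 5.2;-1 -1.9 -0.1 0 0 0 5.2;-1 -1.9 0 0 0 0 5.2"
}}

```text
clock: 8.57
eef_pos: [640.5, -31.3, 250.2]
tool_rot: [3.141, -0.0, 1.661]
force: [0.6, -0.9, 0.4]
width: -0.1
gripper_force: 0.0
```

Request:
{"name": "move_arm", "arguments": {
  "targets": "-1 0 0 0 0 0 0;-1 0 0 0 0 0 0;-1 0 0 0 0 0 0;-1 0 0 0 0 0 0;-1 0 0 0 0 0 0"
}}

```text
clock: 8.98
eef_pos: [640.1, -28.8, 249.4]
tool_rot: [3.142, -0.001, 1.668]
force: [0.0, 0.1, 0.6]
width: 0.4
gripper_force: 0.0
```

```bash
python3 r.py; python3 - <<'E'
from h import *
y=0.101; u=np.array([-np.sin(y),np.cos(y)])
plan([*(np.array([636.7,-5])-22*u),160],np.pi/2+y,5,-1)
t=np.mean([cams.get_image("top")["color"] for _ in range(3)],0);s=np.mean([cams.get_image("side")["color"] for _ in range(3)],0)
f=lambda im,x0,y0,x1,y1:cv2.resize(np.clip(im[y0:y1,x0:x1,::-1]*1.4,0,255).astype(np.uint8),(390,390),interpolation=cv2.INTER_CUBIC)
cv2.imwrite("pics/l.png",np.hstack([f(t,250,150,330,230),f(s,295,125,375,205)]))
E
```

```text
8.9833 yaw 1.668 turned 122.9 tau7 0.003 tq [ 0.021 -0.019  0.029] F [0.  0.1 0.6] [640.1 -28.8 249.4]
-1 0.04 -0.02 1.79 0.0 -0.0 -0.0;-1 0.04 -0.02 1.79 0.0 -0.0 -0.0;-1 0.04 -0.02 1.79 0.0 -0.0 -0.0;-1 0.04 -0.02 1.79 0.0 -0.0 -0.0;-1 0.04 -0.02 1.79 0.0 -0.0 -0.0
```

View pics/l.png

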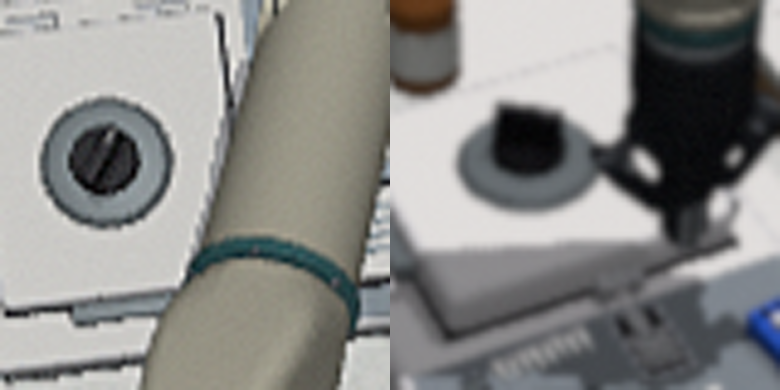

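The top crop shows the knob bar from (115,128) to (90,190). The side crop shows the bar's top edge from (497,105) to (563,112), and the shut fingertip at (690,225) above the slide at about (660,340). I'll check the bar angle from those edges.

```bash
python3 - <<'E'
from h import *
dt=cams.get_image("top");ds=cams.get_image("side");k=4.875
a=plane(ds,[[295+107/k-.4,125+105/k-.4],[295+173/k-.4,125+112/k-.4]],211)
b=plane(dt,[[250+115/k-.4,150+128/k-.4],[250+90/k-.4,150+190/k-.4]],211)
for p in(a,b): d=p[0]-p[1]; print(p.round(1),np.degrees(np.arctan(d[1]/d[0])),np.linalg.norm(d))
# moment-fit: brightest ridge line inside skirt in top view, before/after
for im in(np.load("top.npy"),np.mean([cams.get_image("top")["color"] for _ in range(6)],0)):
    g=im.mean(2)[176:190,264:278]; yy,xx=np.mgrid[176:190,264:278]
    m=(np.hypot(xx-270.9,yy-182.6)<5.5); w=np.clip(g-np.median(g[m])-4,0,None)*m
    mu=np.array([(w*xx).sum(),(w*yy).sum()])/w.sum(); X=np.c_[(xx-mu[0]).ravel(),(yy-mu[1]).ravel()]
    C=(X*w.ravel()[:,None]).T@X; v=np.linalg.eigh(C)[1][:,1]; p=plane(dt,[mu,mu+v],208);d=p[1]-p[0]
    print("line",mu,np.degrees(np.arctan(d[1]/d[0])))
    print(g.round().astype(int))
E
```

```text
[[580.2 169.4 211. ]
 [621.  148.  211. ]] -27.562739297314867 46.12269241772604
[[617.7 145.9 211. ]
 [570.5 164.9 211. ]] -21.864401934151676 50.93545074597341
line [268.60305776 179.58437146] 37.87353031927539
[[ 91  98  64  44  59  35  38  39  40  48  71  90 106 102]
 [ 94  63  76  83  23  14  26  34  33  25  31  48  77 107]
 [ 99  30  59  97  87  31  28  37  39  34  34  25  34  79]
 [106  23   7  58  85  37  27  28  36  39  36  36  28  38]
 [ 74  24  14   9  47  32  38  30  26  41  38  37  35  23]
 [ 30  32  35  21  14  28  34  35  27  25  36  39  37  23]
 [ 23  36  38  27  10  21  37  38  34  26  28  38  35  29]
 [ 31  35  36  34  26  14  27  36  36  38  26  25  40  19]
 [ 32  26  36  39  33  22  15  22  39  34  36  20  43   7]
 [ 48  20  34  38  38  40  24  10  29  43  31  15  29   4]
 [ 86  42  25  39  38  40  38  27  13  29  12   6   6  36]
 [ 98  90  18  22  36  40  40  40  25  12  11   9  39  97]
 [ 95 100  87  23  15  24  28  31  26   9   3  36  86 114]
 [ 92  97 103  87  54  23  12  11  27  34  81  84  96 109]]
line [271.04759973 180.92900609] -16.119766905922624
[[ 88  93  98  75  64  50  38  29  45  59  63  89 104 100]
 [ 93  98  76  37  26  27  21  16  94  56  10  46  78 105]
 [ 97  73  39  28  33  32  23  52  89  37   7  17  36  77]
 [101  35  27  36  37  18  26  50  58  17   7  32  30  25]
 [ 89  25  36  38  33  23  32  37  31  10  20  31  38  10]
 [ 49  32  36  38  21  29  38  43  18   7  29  30  37  16]
 [ 24  34  34  31  30  33  46  28  11  21  33  34  37  23]
 [ 24  32  37  28  32  39  42  12  11  27  35  36  37  20]
 [ 30  24  25  30  37  46  25  11  25  34  38  38  39  12]
 [ 87  22  27  39  40  41   9  15  31  36  39  37  31   3]
 [103  31   9  23  48  24   8  25  28  38  40  33  15  34]
 [ 97  87  24   4  27   9  18  32  37  39  29  10  37  96]
 [ 96 101  88  18   3  12  20  23  29  17   5  33  96 112]
 [ 91  97 102  88  57  16  11   8  42  35  93  96 112 109]]
```

The bar is at about -29°, so it has turned about 68° from its start. That is about 43° past the bite, as intended. Now I'll go down behind the ridge.

Request:
{"name": "move_arm", "arguments": {
  "targets": "-1 0 0 2.4 0 0 0;-1 0.1 0 2.4 0 0 0;-1 0.1 0 2.4 0 0 0;-1 0 0 2.4 0 0 0;-1 0 0 1.4 0 0 0"
}}

```text
clock: 10.1
eef_pos: [638.6, -28.0, 136.7]
tool_rot: [-3.138, -0.001, 1.666]
force: [-0.4, -0.8, -0.7]
width: 0.1
gripper_force: 0.0
```

Request:
{"name": "move_arm", "arguments": {
  "targets": "-1 0 0 0.6 0 0 0;-1 0 0 0.2 0 0 0;-1 0 0 0 0 0 0;-1 0 0 0 0 0 0;-1 0 0 0 0 0 0"
}}

```text
clock: 10.52
eef_pos: [640.9, -28.5, 132.6]
tool_rot: [3.139, 0.0, 1.665]
force: [0.9, 0.7, 0.8]
width: 0.4
gripper_force: 0.0
```

```bash
python3 r.py; python3 - <<'E'
from h import *
s=np.mean([cams.get_image("side")["color"] for _ in range(4)],0)
cv2.imwrite("pics/m.png",cv2.resize(np.clip(s[165:215,320:380,::-1]*1.4,0,255).astype(np.uint8),None,fx=10,fy=10,interpolation=cv2.INTER_CUBIC))
d=cams.get_image("side"); print((np.array(proj(d,[read_state()['eef_pos'],[636.7,-5,126]]))-[320,165])*10+4.5)
E
```

```text
10.5167 yaw 1.665 turned 123.0 tau7 -0.001 tq [ 0.017 -0.041 -0.008] F [0.9 0.7 0.8] [640.9 -28.5 132.6]
[[334.7040175  344.63463173]
 [298.75956535 309.09242725]]
```

View pics/m.png

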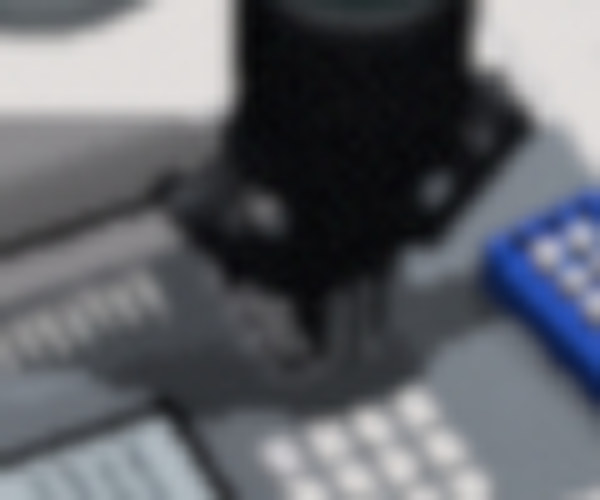

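The side crop shows the shut fingertip at about (345,345), behind the slide at about (270,330), with the rack and keypad clear. I'll feel down for the plate.

Request:
{"name": "move_arm", "arguments": {
  "targets": "-1 0 -0.1 0.3 0 0 0;-1 0 -0.1 0.3 0 0 0;-1 0 0 0 0 0 0;-1 0 0 0 0 0 0"
}}

```text
clock: 11.1
eef_pos: [637.6, -28.6, 124.9]
tool_rot: [-3.141, -0.0, 1.665]
force: [-0.2, -0.5, -0.8]
width: -0.1
gripper_force: 0.0
```

Request:
{"name": "move_arm", "arguments": {
  "targets": "-1 0 0 0.2 0 0 0;-1 0 0 0 0 0 0;-1 0 0 0 0 0 0"
}}

```text
clock: 11.35
eef_pos: [637.9, -28.6, 123.2]
tool_rot: [-3.141, -0.0, 1.665]
force: [-0.0, -0.9, 0.2]
width: 0.1
gripper_force: 0.0
```

Request:
{"name": "move_arm", "arguments": {
  "targets": "-1 0 0 0.1 0 0 0;-1 0 0 0 0 0 0;-1 0 0 0 0 0 0"
}}

```text
clock: 11.6
eef_pos: [638.0, -28.6, 122.3]
tool_rot: [-3.142, -0.0, 1.665]
force: [0.7, 0.2, 0.4]
width: -0.1
gripper_force: 0.0
```

Request:
{"name": "move_arm", "arguments": {
  "targets": "-1 0.3 0 0 0 0 0;-1 0.3 0 0 0 0 0;-1 0 0 0 0 0 0;-1 0 0 0 0 0 0"
}}

```text
clock: 11.93
eef_pos: [637.4, -22.0, 122.3]
tool_rot: [3.142, -0.0, 1.666]
force: [-0.5, 0.1, 0.2]
width: 0.2
gripper_force: 0.0
```

Request:
{"name": "move_arm", "arguments": {
  "targets": "-1 0.2 0 0 0 0 0;-1 0.2 0 0 0 0 0;-1 0 0 0 0 0 0"
}}

```text
clock: 12.18
eef_pos: [637.0, -17.9, 122.3]
tool_rot: [-3.141, -0.001, 1.666]
force: [-0.3, -0.4, 0.6]
width: 0.2
gripper_force: 0.0
```

Request:
{"name": "move_arm", "arguments": {
  "targets": "-1 0.2 0 0 0 0 0;-1 0 0 0 0 0 0"
}}

```text
clock: 12.35
eef_pos: [636.8, -16.1, 122.3]
tool_rot: [-3.142, -0.0, 1.666]
force: [-0.1, -0.1, -0.8]
width: 0.0
gripper_force: 0.0
```

Request:
{"name": "move_arm", "arguments": {
  "targets": "-1 0.2 0 0 0 0 0;-1 0 0 0 0 0 0"
}}

```text
clock: 12.52
eef_pos: [636.6, -14.6, 122.3]
tool_rot: [-3.142, 0.0, 1.666]
force: [-0.4, -0.6, -0.0]
width: 0.3
gripper_force: 0.0
```

Request:
{"name": "move_arm", "arguments": {
  "targets": "-1 0.2 0 0 0 0 0;-1 0 0 0 0 0 0"
}}

```text
clock: 12.68
eef_pos: [636.6, -13.9, 122.3]
tool_rot: [3.141, 0.002, 1.665]
force: [-0.4, -3.4, 0.4]
width: -0.1
gripper_force: 1.5
```

Request:
{"name": "move_arm", "arguments": {
  "targets": "-1 0.2 0 0 0 0 0;-1 0 0 0 0 0 0"
}}

```text
clock: 12.85
eef_pos: [636.4, -12.4, 122.4]
tool_rot: [3.141, 0.002, 1.664]
force: [0.6, -4.7, -1.3]
width: -0.0
gripper_force: 2.5
```

Contact came at y of about -14.5 with about 4 N, which fits the spring and detent. I'll push on.

Request:
{"name": "move_arm", "arguments": {
  "targets": "-1 0.2 0 0 0 0 0;-1 0.2 0 0 0 0 0;-1 0 0 0 0 0 0"
}}

```text
clock: 13.1
eef_pos: [635.7, -5.5, 122.2]
tool_rot: [-3.141, -0.002, 1.666]
force: [-0.3, 1.0, 1.0]
width: -0.1
gripper_force: 0.0
```

Request:
{"name": "move_arm", "arguments": {
  "targets": "-1 0.2 0 0 0 0 0;-1 0 0 0 0 0 0"
}}

```text
clock: 13.27
eef_pos: [635.6, -2.7, 122.2]
tool_rot: [-3.141, -0.002, 1.667]
force: [0.6, -0.2, -0.1]
width: 0.2
gripper_force: 0.0
```

Request:
{"name": "move_arm", "arguments": {
  "targets": "-1 0.2 0 0 0 0 0;-1 0 0 0 0 0 0"
}}

```text
clock: 13.43
eef_pos: [635.5, -2.5, 122.2]
tool_rot: [-3.142, 0.0, 1.666]
force: [0.7, -0.2, 0.1]
width: 0.1
gripper_force: 0.4
```

Request:
{"name": "move_arm", "arguments": {
  "targets": "-1 0.2 0 0 0 0 0;-1 0 0 0 0 0 0"
}}

```text
clock: 13.6
eef_pos: [635.5, -2.3, 122.3]
tool_rot: [3.141, 0.002, 1.665]
force: [0.7, -5.0, -1.7]
width: 0.1
gripper_force: 2.1
```

It snapped over and now sits against the stop 12 mm on. I'll back off, lift and look.

Request:
{"name": "move_arm", "arguments": {
  "targets": "-1 -0.5 0 0 0 0 0;-1 -0.7 0 0 0 0 0;-1 0 0 -2 0 0 0;-1 0 0 -3 0 0 0;-1 0 0 -3 0 0 0"
}}

```text
clock: 14.02
eef_pos: [635.6, -12.6, 202.3]
tool_rot: [-3.139, -0.001, 1.665]
force: [0.6, 0.6, 0.2]
width: -0.1
gripper_force: 0.0
```

Request:
{"name": "move_arm", "arguments": {
  "targets": "-1 -3 0 -2 0 0 0;-1 -4 0 0 0 0 0;-1 -4 0 0 0 0 0;-1 -4 0 0 0 0 0;-1 -4 0 0 0 0 0"
}}

```text
clock: 14.43
eef_pos: [654.4, -203.2, 222.7]
tool_rot: [3.141, -0.001, 1.666]
force: [0.8, -0.4, -0.8]
width: -0.0
gripper_force: 0.0
```

Request:
{"name": "move_arm", "arguments": {
  "targets": "-1 0 0 0 0 0 0;-1 0 0 0 0 0 0;-1 0 0 0 0 0 0"
}}

```text
clock: 14.68
eef_pos: [654.3, -201.2, 221.9]
tool_rot: [-3.141, -0.002, 1.665]
force: [-0.4, 0.9, -0.3]
width: -0.3
gripper_force: 0.0
```

```bash
python3 r.py; python3 - <<'E'
from h import *
t=np.mean([cams.get_image("top")["color"] for _ in range(4)],0);s=np.mean([cams.get_image("side")["color"] for _ in range(4)],0)
f=lambda im,x0,y0,x1,y1:cv2.resize(np.clip(im[y0:y1,x0:x1,::-1]*1.4,0,255).astype(np.uint8),(390,390),interpolation=cv2.INTER_CUBIC)
cv2.imwrite("pics/n.png",np.hstack([f(t,250,142,330,222),f(s,300,135,380,215)]))
E
```

```text
14.6833 yaw 1.665 turned 123.0 tau7 0.008 tq [ 0.065 -0.053  0.017] F [-0.4  0.9 -0.3] [ 654.3 -201.2  221.9]
```

View pics/n.png

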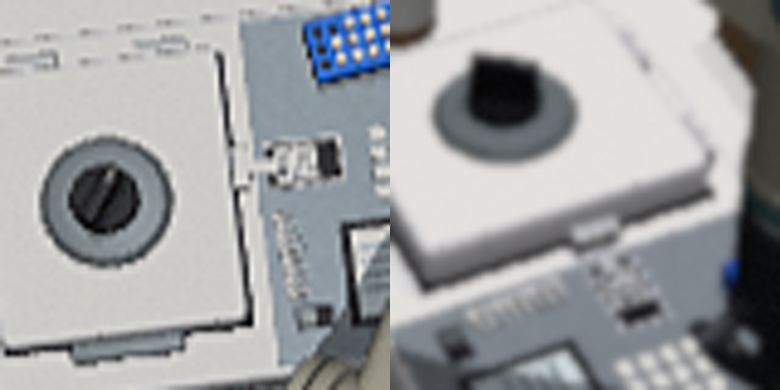

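The top crop shows the lock plate moved up to the keeper, with the pocket dark behind it at (328,158) and the tongue in the bridge at (250,165). The knob bar is unchanged at (105,200), the strip, rack and power slide are in place, and the arm is clear.

```bash
python3 -c "
from cell import order
print(order.finish_job())"
```

```text
the job is handed in; nothing more can be done
None
```

I clamped the lid about 43° past the bite, by my estimate, and pushed the lock slide over its detent to its end stop. The last pictures show the power slide, tube rack and tube strip still in place, and I handed the job in; no verdict came back.

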